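# Put slide boxes into dry storage

### The job

Put the slide boxes away dry: lay every slide box flat on the floor of the case's wide bay (none on top of another), pour all the desiccant lumps from the cup into the case's narrower dish, and stand the empty cup upright on the bench mat again. When everything is in, push the heavy glass lid fully shut, gently, without letting it slam, and leave the other things on the bench where they are.

Things in the scene. Friction and masses are not known exactly. Their poses are not given: they have to be found in the camera images.
- case: Low white dry-storage case, fixed to the bench; 190 (x) x 310 (y) x 52 mm high, walls 6 mm, inner floor 6 mm above the bench. Origin at the centre of its underside; its -x side is its front, its far +x rim carries the lid hinge. A thin divider (4 mm, top 44 mm above the bench) at its y = +42 mm parts it into a wide specimen bay (its -y side, 189 mm wide inside, 178 mm deep in x) and a narrower desiccant dish (its +y side, 105 mm wide, grey floor).
- bay (a point): Centre of the inner floor of the specimen bay; axes as the case (inside walls 94.5 mm to either side in y, 89 mm in x).
- dish (a point): Centre of the inner floor of the desiccant dish; axes as the case (inside walls 52.5 mm to either side in y, 89 mm in x).
- lid (a joint): Angle of the heavy glass lid (about 1.2 kg, 190 x 310 x 10 mm, dark steel edging): 0 is shut flat on the rim, 1.57 upright. Starts open at 1.40 to 1.56, its stop is at 1.75. Its stiff friction hinge (about 1.4 N m) holds it at any angle; it must be pushed all the way down (about 8 to 12 N at its free edge when upright, less lower down).
- lid_hinge (a point): Middle of the lid's hinge line, on the top of the case's far rim (52 mm above the bench). Does not move with the lid; axes as the case, the hinge line is its y. Shut, the lid reaches 190 mm from here to the case's -x, its underside at this height; opening lifts its free edge up and over to +x.
- lid_edge (a point): Middle of the lid's free edge, on its outer face (the face that is on top when shut), moving with the lid.
- mat: Black rubber bench mat, 240 (x) x 300 (y) x 3 mm, fixed; origin at the centre of its underside. The boxes, the cup and an eyepiece start on it.
- cup_mid (a point): Centre (half-way up) of the clear plastic cup, 85 mm high, outside diameter 55 mm at the foot and 58 mm at the rim, wall 3.5 mm, about 90 g; z is its axis, up through the mouth. Holds six desiccant lumps, filled to about 50 mm above its foot.
- box1_mid (a point): Centre of a closed white slide box with a grey cap end, 80 (x) x 28 (y) x 24 mm (z), 50 g, lying flat. Two or three of the three boxes are present.
- box2_mid (a point): Centre of a closed white slide box with a grey cap end, 80 (x) x 28 (y) x 24 mm (z), 50 g, lying flat. Two or three of the three boxes are present.
- box3_mid (a point): Centre of a closed white slide box with a grey cap end, 80 (x) x 28 (y) x 24 mm (z), 50 g, lying flat. Two or three of the three boxes are present.
- lump1_mid (a point): Centre of a brown desiccant lump, 15 x 18 x 14 mm, 12 g, in the cup at the start.
- lump2_mid (a point): Centre of a brown desiccant lump, 15 x 18 x 14 mm, 12 g, in the cup at the start.
- lump3_mid (a point): Centre of a brown desiccant lump, 15 x 18 x 14 mm, 12 g, in the cup at the start.
- lump4_mid (a point): Centre of a brown desiccant lump, 15 x 18 x 14 mm, 12 g, in the cup at the start.
- lump5_mid (a point): Centre of a brown desiccant lump, 15 x 18 x 14 mm, 12 g, in the cup at the start.
- lump6_mid (a point): Centre of a brown desiccant lump, 15 x 18 x 14 mm, 12 g, in the cup at the start.
- eyepiece: Bystander on the mat: black eyepiece, up to 46 mm across, 60 mm high; origin under its centre.
- bottle: Bystander: white bottle, 60 mm across, 150 mm high, beyond the work.
- jar: Bystander: brown glass jar, 56 mm across, 70 mm high, at the right. (A 16 mm low glass dish and a blue marker also lie on the bench just in front of the robot, nearer than the case and the mat; fixed equipment stands along the far and side edges of the bench: a digital microscope at the far left, a grey slide cabinet at the right, low racks beyond the work.)
Not all that is in view belongs to the job. What is shaped like the part that bears box1_mid but pink, purple or red is not meant.

How it is judged:
By the outcome, as a careful person would: the job done as asked, in the order asked, and still so for the second after the job is handed in, with the robot touching nothing.
Of box1, box2, box3 only 2 to 3 are there at a start; the rules pass over those that are not, and their reading is None.
At some moment in a run one of box1, box2, box3 may be knocked a few centimetres aside while the robot is not near it.
It also fails if it takes over 208 s, if anything falls off the work surface, if the arm or the gripper's body presses on something with over 40 N, if the wrist force passes 120 N, or if a joint passes its speed limit or range.

### The arm

A 6-joint arm with a two-finger parallel gripper is mounted at the origin on the work surface. World frame = base frame: x ahead of the robot, y to its left, z up, the work surface at z = 0. Lengths are in m, angles in rad, forces in N, time in s.
With the tool pointing down it reaches from about 0.35 to 0.975 m from the base axis. Payload 4.9 kg.
Tool frame: the origin (TCP) lies midway between the tips of the shut fingers; the grasp point (between the pads) lies 19 mm behind it; z points along the fingers, y is the line along which they close (so a half turn about z gives the same grasp; the last joint's range is limited). The gripper opens to 85 mm and grips with 20 to 120 N. Pads are 22 mm wide; open, the fingers measure 114 mm over their backs; the gripper's body (76 mm by 85 mm) begins 54 mm behind the grasp point. The pads swing forward as they close: fully open they stand 13 mm farther back than shut.
Start: joints at [-1.301, 0.053, 1.613, -0, 1.476, -0.119], TCP at [0.237, -0.578, 0.231] pointing down, gripper open.
Joint ranges: [-3.01, 3.01], [-1.01, 2.22], [0.06, 2.58], [-1.02, 4.17], [0.09, 2.62], [-3.14, 3.14]. Speed limits (rad/s): [2.57, 2.57, 3.14, 3.14, 3.14, 3.14].

### API

Orientations are given as a rotation vector (axis times angle).
In Python, from station import ctrl, optics, job gives the robot as it stands.
- The arm moves only by the shell command python3 -m jog 'ROWS' [OPENING] [FORCE]. ROWS is JSON, a list of rows, each a list of 2 entries, a list of its own where there are three numbers: the shift along the tool's x, y, z in m, then the turn, a rotation vector about the tool's x, y, z in rad. A call has 1 to 5 rows; each row is the pose to reach, as a shift and turn from the pose commanded when the call began, along the tool's axes at that moment; what a row does not reach only later rows make up. A row lasts 1/10 s, in which the tool goes at most 50 mm and 8.59 degrees, less where a joint would pass 70% of its speed; a pose out of reach is approached as far as the arm can. A call with a gripper value outside its range is refused whole. OPENING is the opening, from 0 (shut) to 1 (fully open), set as the call begins (- or left out, the last holds). The fingers move at their own pace and stop on an object; FORCE is the grip in N (left out, the last holds). Time passes only in rows, so rows that repeat a pose let the fingers close. It gives the time, the measured TCP pose, the force, the opening and the grip force at its end, in the units of the state.
- ctrl.get_obs(): the state, without advancing time (a new reading comes with each control period).
- optics.get_image(name): name is "scene" or "top"; returns a dict with "image" (400x640x3 uint8, blue, green, red), "fx", "fy", "cx", "cy" (pixels), "rvec" (rotation vector, rad) and "tvec" (3), from world to camera coordinates, as OpenCV has them. Camera axes: x right, y down, z forward; pixel columns grow to the right and rows downward; lengths in m; the calibration is good to about 2 mm. A picture is of the moment at which its call begins. There is no depth.
- job.finish_job(): hands the job in; it is judged then, once.
The state is a dict: "t": time; "q": joint angles; "dq": joint speeds; "effort": joint torques, N m; "tool_pos": TCP position; "tool_rot": TCP orientation; "contact_force": force on the tool from outside, world axes, zero at the start; "wrist_torque": the same for the moment, N m; "opening": finger opening in m; "grip_force": force on a finger pad.
Only numpy, scipy, OpenCV 4.12 (cv2) and the standard library are available. Lean on these libraries where they do the work, as an engineer would, in place of code of your own. Each camera call takes 0.05 s, during which the arm holds its last target. There are 200 camera calls.

## Working session

There is one attempt and no reset: what is moved stays moved. The work goes in short steps, Python scripts to look and compute and a shell command to move; the robot and the scene stay as the last step left them, time stands still between calls to the robot, and variables do not carry over. Pictures are saved under pics/ and viewed, at most 14 in all, crops included, and the job is handed in when it is done.

```bash
ls; mkdir -p pics; cat > h.py <<'E'
import numpy as np,cv2
from scipy.spatial.transform import Rotation as R
from station import ctrl,optics,job
def cam(n):
    d=optics.get_image(n); d['image']=np.asarray(d['image'],np.uint8)
    d['K']=np.array([[d['fx'],0,d['cx']],[0,d['fy'],d['cy']],[0,0,1.]])
    d['R']=R.from_rotvec(d['rvec']).as_matrix(); d['C']=-d['R'].T@np.array(d['tvec']); return d
def ray(d,u,v,z):
    r=d['R'].T@np.linalg.inv(d['K'])@[u,v,1.]; return d['C']+r*(z-d['C'][2])/r[2]
def proj(d,P):
    p=d['K']@(d['R']@np.array(P,float)+np.array(d['tvec'])); return p[:2]/p[2]
def delta(pos,rot=None):
    "shift and turn in tool axes to world pos / rotation matrix"
    o=ctrl.get_obs(); T=R.from_rotvec(o['tool_rot'])
    s=T.inv().apply(np.array(pos)-o['tool_pos'])
    t=(T.inv()*R.from_matrix(rot)).as_rotvec() if rot is not None else None
    return s.round(4),None if t is None else t.round(4)
E
python3 - <<'E'
from h import *
for n in('scene','top'):
    d=cam(n); cv2.imwrite(f'pics/{n}0.png',d['image']); print(n,d['C'].round(3),d['fx'])
o=ctrl.get_obs()
print({k:np.round(v,3) for k,v in o.items()}); print(R.from_rotvec(o['tool_rot']).as_matrix().round(3))
E
```

```text
pics
scene [1.496 0.243 0.888] 453.74652434581924
top [ 0.439 -0.055  1.425] 502.94330787878613
{'t': np.float64(0.1), 'q': array([-1.301,  0.053,  1.614, -0.   ,  1.476, -0.119]), 'dq': array([ 0.   , -0.002, -0.003, -0.   , -0.001, -0.001]), 'effort': array([ 1.0000e-03, -3.9491e+01, -3.7136e+01, -0.0000e+00,  4.0000e-03,
       -0.0000e+00]), 'tool_pos': array([ 0.237, -0.578,  0.23 ]), 'tool_rot': array([-3.081, -0.607,  0.   ]), 'contact_force': array([ 0.195, -0.294,  0.601]), 'wrist_torque': array([-0.055,  0.023,  0.003]), 'grip_force': np.float64(0.0), 'opening': np.float64(0.085)}
[[ 0.925  0.379 -0.   ]
 [ 0.379 -0.925  0.002]
 [ 0.    -0.002 -1.   ]]
```

View pics/scene0.png

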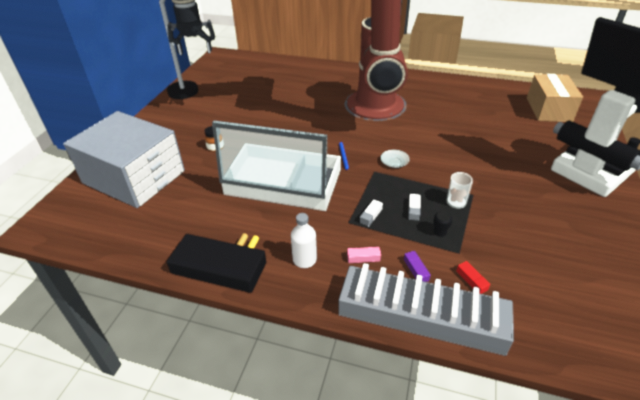

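View pics/top0.png

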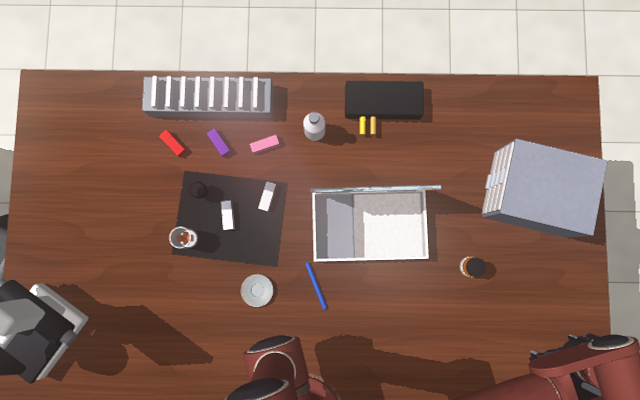

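Both views show two white boxes on the black mat, at top px (267,196) and (227,215). The cup is at (183,238), the eyepiece at (198,189), and the case at about (313,190)-(428,260) with its lid open. Lookalikes to leave alone: pink (264,144), purple (218,142) and red (172,143). I'll measure the white ones and check the choice in a crop.

```bash
cat > m.py <<'E'
from h import *
def boxes(d,x0=170,y0=165,x1=292,y1=270,z=.027):
    im=d['image'].astype(int); m=((im.min(2)>95)&(im.max(2)-im.min(2)<40)).astype(np.uint8)*255
    k=np.zeros_like(m); k[y0:y1,x0:x1]=m[y0:y1,x0:x1]; out=[]
    for c in cv2.findContours(k,cv2.RETR_EXTERNAL,cv2.CHAIN_APPROX_NONE)[0]:
        if cv2.contourArea(c)<60: continue
        P=np.array([ray(d,u,v,z)[:2] for u,v in c[:,0]]).astype(np.float32)
        (cx,cy),(w,h),a=cv2.minAreaRect(P)
        b=cv2.boxPoints(((cx,cy),(w,h),a)); e=max((b[1]-b[0],b[2]-b[1]),key=np.linalg.norm)
        yaw=np.arctan2(e[1],e[0])
        yaw=(yaw+np.pi/2)%np.pi-np.pi/2
        out.append((c[:,0].mean(0).round(0),np.round([cx,cy],4),np.round([w,h],3),round(float(yaw),3)))
    return out
E
python3 - <<'E'
from m import *
d=cam('top')
for b in boxes(d): print(b)
im=d['image']
a=cv2.resize(im[165:270,165:295],None,fx=3,fy=3,interpolation=cv2.INTER_CUBIC)
b=cv2.resize(im[175:275,305:445],None,fx=3,fy=3,interpolation=cv2.INTER_CUBIC)
h=max(a.shape[0],b.shape[0]); pad=lambda x:cv2.copyMakeBorder(x,0,h-x.shape[0],0,0,cv2.BORDER_CONSTANT)
cv2.imwrite('pics/c1.png',np.hstack([pad(a),pad(b)])[:, :800])
for u,v in((186,172),(286,182),(279,266),(173,252)): print('mat',ray(d,u,v,.003).round(3))
for u,v in((312,190),(315,261),(428,258)): print('case',ray(d,u,v,.052).round(3))
print('eye',ray(d,198,190,.03).round(3),'cup rim',ray(d,183,238,.088).round(3), 'bottle',ray(d,314,122,.1).round(3))
E
```

```text
(array([182., 237.]), array([0.4793, 0.3347]), array([0.061, 0.072]), -1.529)
(array([227., 215.]), array([0.5431, 0.2156]), array([0.082, 0.031]), 0.116)
(array([266., 196.]), array([0.5979, 0.1054]), array([0.032, 0.082]), -0.252)
mat [0.666 0.341 0.003]
mat [0.641 0.053 0.003]
mat [0.402 0.068 0.003]
mat [0.437 0.368 0.003]
case [ 0.612 -0.022  0.052]
case [ 0.419 -0.034  0.052]
case [ 0.431 -0.339  0.052]
eye [0.611 0.298 0.03 ] cup rim [0.475 0.318 0.088] bottle [ 0.791 -0.026  0.1  ]
```

View pics/c1.png

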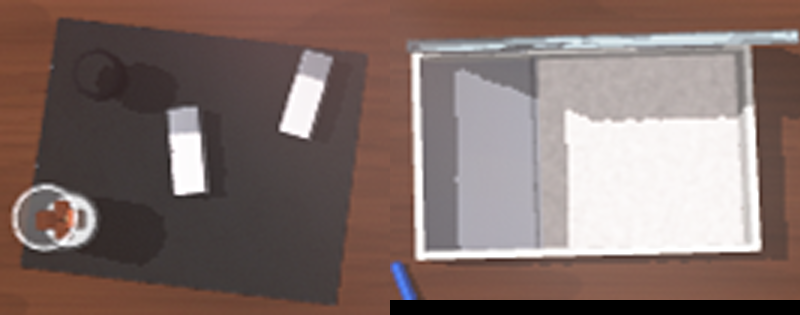

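The crop confirms both white boxes with grey caps, which are the only two on the mat. Case yaw is about 0.037 and its centre about (0.520,-0.183). I'll set out towards the right-hand box.

```bash
python3 -m jog '[[[0,0,-0.02],[0,0,0.389]],[[0,0,-0.02],[0,0,0.389]],[[0,0,-0.02],[0,0,0.389]],[[0,0,-0.02],[0,0,0.389]]]' 0.75 30
python3 -m jog '[[[0.096,-0.19,0],[0,0,0]],[[0.096,-0.19,0],[0,0,0]],[[0.096,-0.19,0],[0,0,0]],[[0.096,-0.19,0],[0,0,0]],[[0.096,-0.19,0],[0,0,0]]]'
python3 -m jog '[[[0.096,-0.19,0],[0,0,0]],[[0.096,-0.19,0],[0,0,0]],[[0.096,-0.19,0],[0,0,0]],[[0.096,-0.19,0],[0,0,0]],[[0.096,-0.19,0],[0,0,0]]]'
python3 -m jog '[[[0.02,-0.24,0],[0,0,0.252]],[[0.02,-0.24,0],[0,0,0.252]],[[0.02,-0.24,0],[0,0,0.252]],[[0.02,-0.24,0],[0,0,0.252]],[[0.02,-0.24,0],[0,0,0.252]]]'
python3 - <<'E'
from m import *
o=ctrl.get_obs(); print(o['t'],np.round(o['tool_pos'],3),R.from_rotvec(o['tool_rot']).as_matrix().round(3).tolist())
d=cam('top')
for b in boxes(d): print(b)
print(delta([.597,.1065,.1],R.from_euler('xz',[np.pi,-.252]).as_matrix()))
E
```

```text
t: 0.55
tool_pos: [0.2369, -0.5782, 0.251]
tool_rot: [-3.141, -0.0, 0.0]
contact_force: [0.2, -0.4, 0.7]
opening: 0.064
grip_force: 0.0
t: 1.05
tool_pos: [0.3344, -0.3848, 0.251]
tool_rot: [-3.14, -0.009, -0.001]
contact_force: [0.0, -0.8, 1.2]
opening: 0.0642
grip_force: 0.0
t: 1.55
tool_pos: [0.4302, -0.1953, 0.2512]
tool_rot: [-3.141, -0.009, -0.001]
contact_force: [0.4, -0.6, -0.1]
opening: 0.0642
grip_force: 0.0
t: 2.05
tool_pos: [0.4491, 0.0427, 0.2513]
tool_rot: [3.116, -0.394, 0.001]
contact_force: [0.4, -0.8, 0.7]
opening: 0.0642
grip_force: 0.0
2.05 [0.449 0.043 0.251] [[0.968, -0.249, 0.001], [-0.249, -0.968, -0.001], [0.001, 0.0, -1.0]]
(array([182., 237.]), array([0.4793, 0.3347]), array([0.061, 0.072]), -1.529)
(array([227., 215.]), array([0.5431, 0.2156]), array([0.082, 0.031]), 0.116)
(array([266., 196.]), array([0.5979, 0.1054]), array([0.032, 0.082]), -0.252)
(array([ 0.1298, -0.0911,  0.1517]), array([-0.0049,  0.0008,  0.0074]))
```

```bash
python3 -m jog '[[[0.131,-0.091,0.152],[0,0,0]],[[0.131,-0.091,0.152],[0,0,0]],[[0.131,-0.091,0.152],[0,0,0]],[[0.131,-0.091,0.152],[0,0,0]],[[0.131,-0.091,0.152],[0,0,0]]]'
python3 -m jog '[[[0,0,0.03],[0,0,0]],[[0,0,0.06],[0,0,0]],[[0,0,0.08],[0,0,0]],[[0,0,0.091],[0,0,0]],[[0,0,0.091],[0,0,0]]]'
python3 -m jog '[[[0,0,0],[0,0,0]],[[0,0,0],[0,0,0]],[[0,0,0],[0,0,0]],[[0,0,0],[0,0,0]],[[0,0,0],[0,0,0]]]' 0.1 30
python3 -m jog '[[[0,0,-0.02],[0,0,0]],[[0,0,-0.06],[0,0,0]],[[0,0,-0.1],[0,0,0]],[[0,0,-0.14],[0,0,0]],[[0,0,-0.14],[0,0,0]]]'
python3 - <<'E'
from m import *
A=lambda y:R.from_euler('xz',[np.pi,y]).as_matrix()
th=.037; c,s=np.cos(th),np.sin(th)
for l in((-.02,-.0995),(-.02,-.0095),(0,.0965)): print(.520+c*l[0]-s*l[1],-.183+s*l[0]+c*l[1])
print(delta([.54,-.05+.01,.15],A(.037)))
E
```

```text
t: 2.6
tool_pos: [0.5986, 0.0965, 0.094]
tool_rot: [3.115, -0.393, -0.01]
contact_force: [-0.2, 0.8, 0.0]
opening: 0.0641
grip_force: 0.0
t: 3.1
tool_pos: [0.5973, 0.0961, 0.0061]
tool_rot: [3.116, -0.395, -0.006]
contact_force: [-1.0, 0.0, 0.2]
opening: 0.064
grip_force: 0.0
t: 3.6
tool_pos: [0.6002, 0.097, 0.0103]
tool_rot: [-3.116, 0.395, -0.006]
contact_force: [-0.1, 0.1, 6.4]
opening: 0.0271
grip_force: 31.3
t: 4.1
tool_pos: [0.6027, 0.0973, 0.1563]
tool_rot: [-3.115, 0.394, -0.02]
contact_force: [0.3, -0.5, 0.8]
opening: 0.0274
grip_force: 30.5
0.5036943485001829 -0.28317173118782824
0.5003651082431767 -0.19323332916004515
0.5164303146133211 -0.08656604671465484
(array([-0.0266,  0.1486,  0.0054]), array([-0.0019, -0.0129, -0.2889]))
```

```bash
python3 -m jog '[[[-0.08,0.03,0],[0,0,-0.289]],[[-0.08,0.07,0],[0,0,-0.289]],[[-0.08,0.07,0],[0,0,-0.289]],[[-0.08,0.07,0],[0,0,-0.289]]]'
python3 - <<'E'
from m import *
A=lambda y:R.from_euler('xz',[np.pi,y]).as_matrix()
print(delta([.5037,-.283,.1],A(.037)))
E
```

```text
t: 4.5
tool_pos: [0.5022, 0.0485, 0.1474]
tool_rot: [-3.141, -0.054, 0.002]
contact_force: [0.7, -0.0, -0.6]
opening: 0.027
grip_force: 30.5
(array([-0.0098,  0.3314,  0.0474]), array([-0.0001,  0.001 , -0.0027]))
```

```bash
python3 -m jog '[[[-0.005,0.05,0],[0,0,0]],[[-0.005,0.1,0],[0,0,0]],[[-0.005,0.14,0],[0,0,0]],[[-0.005,0.17,0],[0,0,0]],[[-0.005,0.17,0],[0,0,0]]]'
python3 -m jog '[[[-0.005,0.05,0.01],[0,0,0]],[[-0.005,0.1,0.03],[0,0,0]],[[-0.005,0.14,0.047],[0,0,0]],[[-0.005,0.161,0.047],[0,0,0]],[[-0.005,0.161,0.047],[0,0,0]]]'
python3 -m jog '[[[0,0,0.03],[0,0,0]],[[0,0,0.055],[0,0,0]],[[0,0,0.07],[0,0,0]],[[0,0,0.077],[0,0,0]],[[0,0,0.077],[0,0,0]]]'
```

```text
t: 5.0
tool_pos: [0.5062, -0.1239, 0.1487]
tool_rot: [3.14, 0.05, 0.002]
contact_force: [-0.3, -0.1, -0.4]
opening: 0.0275
grip_force: 30.5
t: 5.5
tool_pos: [0.5065, -0.2834, 0.101]
tool_rot: [-3.141, -0.054, 0.0]
contact_force: [-0.6, 1.5, -1.6]
opening: 0.0275
grip_force: 30.5
t: 6.0
tool_pos: [0.506, -0.2808, 0.0239]
tool_rot: [-3.14, -0.059, 0.001]
contact_force: [0.4, -0.0, -0.1]
opening: 0.0271
grip_force: 30.5
```

```bash
python3 -m jog '[[[0,0,0.004],[0,0,0]],[[0,0,0.008],[0,0,0]],[[0,0,0.009],[0,0,0]],[[0,0,0.009],[0,0,0]]]'
python3 -m jog '[[[0,0,0],[0,0,0]],[[0,0,0],[0,0,0]],[[0,0,0],[0,0,0]],[[0,0,0],[0,0,0]]]' 0.5
python3 -m jog '[[[0,0,-0.03],[0,0,0]],[[0,0,-0.07],[0,0,0]],[[0,0,-0.11],[0,0,0]],[[0,0,-0.14],[0,0,0]],[[0,0,-0.14],[0,0,0]]]' 0.75
python3 -m jog '[[[0.02,-0.05,0],[0,0,0]],[[0.03,-0.1,0],[0,0,0]],[[0.03,-0.15,0],[0,0,0]],[[0.03,-0.2,0],[0,0,0]],[[0.03,-0.24,0],[0,0,0]]]'
python3 - <<'E'
from m import *
A=lambda y:R.from_euler('xz',[np.pi,y]).as_matrix()
d=cam('top'); cv2.imwrite('pics/t2.png',cv2.resize(d['image'][160:280,160:450],None,fx=2.7,fy=2.7))
for b in boxes(d): print(b)
print(delta([.543,.217,.1],A(.116)))
E
```

```text
t: 6.4
tool_pos: [0.5059, -0.282, 0.0155]
tool_rot: [3.141, 0.058, 0.0]
contact_force: [0.1, 0.3, -1.8]
opening: 0.0274
grip_force: 30.5
t: 6.8
tool_pos: [0.5059, -0.282, 0.0155]
tool_rot: [3.141, 0.058, 0.0]
contact_force: [-0.5, -0.5, 0.7]
opening: 0.0429
grip_force: 0.0
t: 7.3
tool_pos: [0.5088, -0.284, 0.1619]
tool_rot: [3.134, 0.058, 0.014]
contact_force: [0.2, -0.2, 0.8]
opening: 0.0641
grip_force: 0.0
t: 7.8
tool_pos: [0.5261, -0.0387, 0.1542]
tool_rot: [-3.14, -0.058, 0.002]
contact_force: [0.7, -0.4, 0.1]
opening: 0.0644
grip_force: 0.0
(array([182., 237.]), array([0.4793, 0.3347]), array([0.061, 0.072]), -1.529)
(array([227., 215.]), array([0.5431, 0.2156]), array([0.082, 0.031]), 0.116)
(array([ 0.028 , -0.2489,  0.0552]), array([-0.0055,  0.0018, -0.0745]))
```

View pics/t2.png

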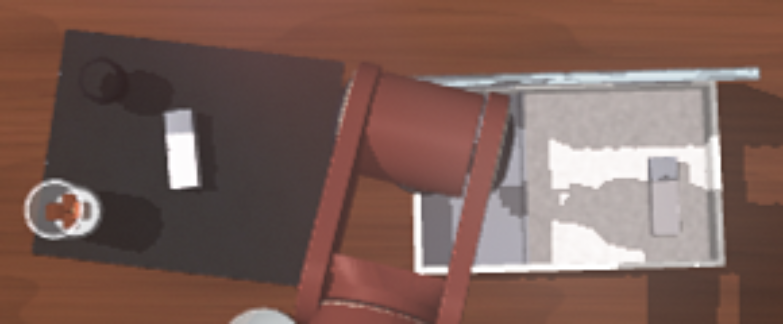

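Box one lies flat in the bay near crop (665,195). Box two is unmoved at crop (180,148). Next, box two.

```bash
python3 -m jog '[[[0.01,-0.05,0],[0,0,-0.0745]],[[0.02,-0.1,0],[0,0,-0.0745]],[[0.028,-0.15,0],[0,0,-0.0745]],[[0.028,-0.2,0],[0,0,-0.0745]],[[0.028,-0.245,0.01],[0,0,-0.0745]]]'
python3 -m jog '[[[0,0,0.02],[0,0,0]],[[0,0,0.04],[0,0,0]],[[0,0,0.04],[0,0,0]],[[0,0,0.04],[0,0,0]]]'
python3 - <<'E'
from m import *
A=lambda y:R.from_euler('xz',[np.pi,y]).as_matrix()
print(delta([.543,.217,.010],A(.116)))
E
```

```text
t: 8.35
tool_pos: [0.5465, 0.207, 0.1459]
tool_rot: [-3.136, -0.175, -0.003]
contact_force: [1.3, -0.2, 1.1]
opening: 0.0643
grip_force: 0.0
t: 8.75
tool_pos: [0.5455, 0.2045, 0.1045]
tool_rot: [3.136, 0.174, -0.003]
contact_force: [-0.3, -0.2, -0.2]
opening: 0.0642
grip_force: 0.0
(array([-0.0009, -0.0127,  0.0945]), array([ 0.0003,  0.0019, -0.0049]))
```

```bash
python3 -m jog '[[[0,-0.013,0.03],[0,0,0]],[[0,-0.013,0.06],[0,0,0]],[[0,-0.013,0.08],[0,0,0]],[[0,-0.013,0.093],[0,0,0]],[[0,-0.013,0.093],[0,0,0]]]'
python3 -m jog '[[[0,0,0],[0,0,0]],[[0,0,0],[0,0,0]],[[0,0,0],[0,0,0]],[[0,0,0],[0,0,0]],[[0,0,0],[0,0,0]]]' 0.1 30
python3 -m jog '[[[0,0,-0.02],[0,0,0]],[[0,0,-0.06],[0,0,0]],[[0,0,-0.1],[0,0,0]],[[0,0,-0.14],[0,0,0]],[[0,0,-0.14],[0,0,0]]]'
python3 -m jog '[[[-0.02,0.05,0],[0,0,0.079]],[[-0.04,0.1,0],[0,0,0.079]],[[-0.04,0.15,0],[0,0,0.079]],[[-0.04,0.2,0],[0,0,0.079]],[[-0.04,0.2,0],[0,0,0.079]]]'
python3 - <<'E'
from m import *
A=lambda y:R.from_euler('xz',[np.pi,y]).as_matrix()
print(delta([.503,-.196,.1],A(.037)))
E
```

```text
t: 9.25
tool_pos: [0.5439, 0.2172, 0.0113]
tool_rot: [3.136, 0.174, -0.003]
contact_force: [-0.1, -0.3, -0.5]
opening: 0.064
grip_force: 0.0
t: 9.75
tool_pos: [0.5461, 0.2182, 0.0143]
tool_rot: [-3.136, -0.175, -0.005]
contact_force: [-0.3, -0.2, 6.1]
opening: 0.0275
grip_force: 31.1
t: 10.25
tool_pos: [0.5485, 0.219, 0.1602]
tool_rot: [-3.134, -0.175, -0.02]
contact_force: [0.9, -0.6, 0.7]
opening: 0.0272
grip_force: 30.3
t: 10.75
tool_pos: [0.5267, 0.0104, 0.1518]
tool_rot: [3.14, 0.042, -0.001]
contact_force: [0.6, 0.7, 0.1]
opening: 0.0271
grip_force: 30.4
(array([-0.0292,  0.2057,  0.0521]), array([ 0.0014,  0.0004, -0.0101]))
```

```bash
python3 -m jog '[[[-0.02,0.05,0],[0,0,-0.01]],[[-0.029,0.1,0],[0,0,-0.01]],[[-0.029,0.15,0.02],[0,0,-0.01]],[[-0.029,0.2,0.05],[0,0,-0.01]],[[-0.029,0.206,0.052],[0,0,-0.01]]]'
python3 -m jog '[[[0,0,0.03],[0,0,0]],[[0,0,0.055],[0,0,0]],[[0,0,0.07],[0,0,0]],[[0,0,0.077],[0,0,0]],[[0,0,0.077],[0,0,0]]]'
python3 -m jog '[[[0,0,0.004],[0,0,0]],[[0,0,0.006],[0,0,0]],[[0,0,0.006],[0,0,0]]]'
```

```text
t: 11.25
tool_pos: [0.5031, -0.194, 0.0976]
tool_rot: [-3.14, -0.063, 0.005]
contact_force: [0.6, 0.4, -0.3]
opening: 0.0271
grip_force: 30.4
t: 11.75
tool_pos: [0.5042, -0.1914, 0.0224]
tool_rot: [-3.14, -0.067, 0.002]
contact_force: [-0.3, 1.1, -0.2]
opening: 0.0272
grip_force: 30.4
t: 12.05
tool_pos: [0.5051, -0.1923, 0.0179]
tool_rot: [3.14, 0.067, 0.002]
contact_force: [0.4, 0.2, -0.6]
opening: 0.0273
grip_force: 30.4
```

```bash
python3 -m jog '[[[0,0,0.002],[0,0,0]],[[0,0,0.002],[0,0,0]]]'
python3 -m jog '[[[0,0,0],[0,0,0]],[[0,0,0],[0,0,0]],[[0,0,0],[0,0,0]],[[0,0,0],[0,0,0]]]' 0.5
python3 -m jog '[[[0,0,-0.03],[0,0,0]],[[0,0,-0.07],[0,0,0]],[[0,0,-0.11],[0,0,0]],[[0,0,-0.16],[0,0,0]],[[0,0,-0.21],[0,0,0]]]'
python3 -m jog '[[[0,-0.05,0],[0,0,0]],[[0,-0.1,0],[0,0,0]],[[0,-0.15,0],[0,0,0]],[[0,-0.2,0],[0,0,0]],[[0,-0.25,0],[0,0,0]]]'
python3 -m jog '[[[0,-0.03,0],[0.15,0,0]],[[0,-0.05,0],[0.3,0,0]],[[0,-0.05,0],[0.3,0,0]],[[0,-0.05,0],[0.3,0,0]]]'
python3 - <<'E'
from m import *
o=ctrl.get_obs(); print(np.round(o['q'],3),R.from_rotvec(o['tool_rot']).as_matrix().round(3).tolist())
d=cam('top'); 
for u,v in((179.7,237.3),): print('cup',ray(d,u,v,.088).round(4))
s=cam('scene'); 
c=np.vstack([cv2.resize(d['image'][160:280,160:450],None,fx=2.4,fy=2.4),cv2.resize(s['image'][130:260,340:630],None,fx=2.4,fy=2.4)])[:600]
cv2.imwrite('pics/t3.png',c)
for P in((.475,.318,.088),(.475,.318,.003)): print(proj(d,P),proj(s,P))
E
```

```text
t: 12.25
tool_pos: [0.5054, -0.1926, 0.0173]
tool_rot: [3.141, 0.066, 0.001]
contact_force: [-3.7, 2.5, 8.0]
opening: 0.0273
grip_force: 31.4
t: 12.65
tool_pos: [0.5045, -0.1922, 0.0152]
tool_rot: [-3.141, -0.066, 0.0]
contact_force: [0.2, 1.0, -0.3]
opening: 0.0427
grip_force: 0.0
t: 13.15
tool_pos: [0.5041, -0.1919, 0.2265]
tool_rot: [-3.14, -0.066, 0.001]
contact_force: [0.8, -0.1, 0.3]
opening: 0.0425
grip_force: 0.0
t: 13.65
tool_pos: [0.4936, 0.0593, 0.2253]
tool_rot: [3.141, 0.066, 0.001]
contact_force: [1.0, -0.3, -0.2]
opening: 0.0426
grip_force: 0.0
t: 14.05
tool_pos: [0.4918, 0.1065, 0.2248]
tool_rot: [-2.844, -0.058, 0.01]
contact_force: [0.1, -0.0, 0.6]
opening: 0.043
grip_force: 0.0
[-0.1   -0.251  1.927  0.294  1.513  1.406] [[0.999, 0.039, -0.013], [0.041, -0.955, 0.292], [-0.001, -0.293, -0.956]]
cup [0.4763 0.3264 0.088 ]
[182.84148011 237.83502005] [457.74572895 177.67802681]
[191.17151516 238.77910328] [452.43476385 200.58582443]
```

View pics/t3.png

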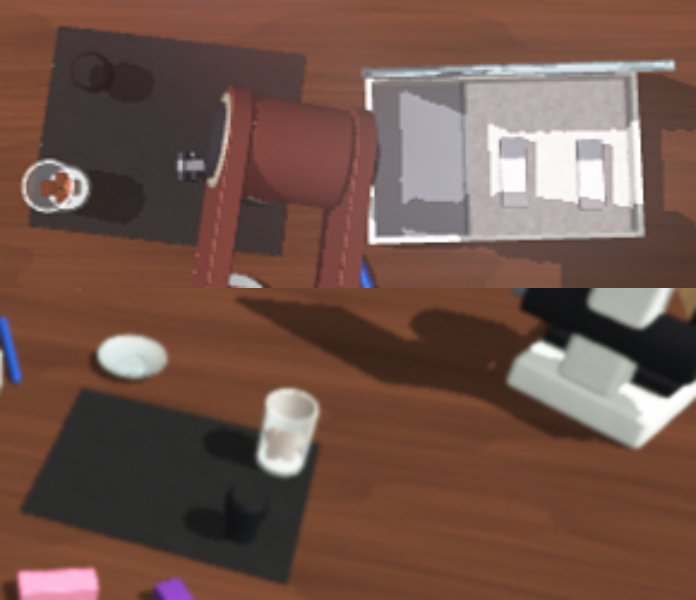

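Both boxes lie flat and side by side in the bay. The two views agree on the cup at about (0.475, 0.327). Next I turn the tool to point towards +y, 30° below horizontal, for a side grasp.

```bash
cat >> h.py <<'E'
def side(a,roll=0):
    "tool z along +y, a below horizontal, tool y = +x; then roll about tool z"
    z=np.array([0,np.cos(a),-np.sin(a)]); y=np.array([1.,0,0]); x=np.cross(y,z)
    return np.c_[x,y,z]@R.from_euler('z',roll).as_matrix()
def rep(*a):
    o=ctrl.get_obs(); print('q',np.round(o['q'],3),'p',np.round(o['tool_pos'],4)); s,t=delta(*a); print(s,t,np.linalg.norm(s),np.linalg.norm(t))
E
python3 - <<'E'
from h import *
rep([.47,.15,.2],side(np.radians(30)))
E
```

```text
q [-0.1   -0.252  1.926  0.295  1.513  1.405] p [0.4921 0.1069 0.2254]
[-0.0203 -0.0346  0.0372] [ 0.5627  0.6038 -1.4571] 0.0547091400042077 1.6746182072341145
```

```bash
python3 -m jog '[[[-0.005,-0.008,0.009],[0.047,0.05,-0.121]],[[-0.01,-0.017,0.01],[0.094,0.1,-0.243]],[[-0.02,-0.035,0.01],[0.14,0.15,-0.364]],[[-0.02,-0.035,0.01],[0.188,0.201,-0.486]],[[-0.02,-0.035,0.01],[0.188,0.201,-0.486]]]' 1
python3 -m jog '[[[0,0,0],[0.047,0.05,-0.121]],[[0,0,0],[0.094,0.1,-0.243]],[[0,0,0],[0.14,0.15,-0.364]],[[0,0,0],[0.188,0.201,-0.486]],[[0,0,0],[0.188,0.201,-0.486]]]'
python3 -m jog '[[[0,0,0],[0.047,0.05,-0.121]],[[0,0,0],[0.094,0.1,-0.243]],[[0,0,0],[0.14,0.15,-0.364]],[[0,0,0],[0.188,0.201,-0.486]],[[0,0,0],[0.188,0.201,-0.486]]]'
python3 - <<'E'
from h import *
rep([.475,.205,.1],side(np.radians(30)))
E
```

```text
t: 14.65
tool_pos: [0.4698, 0.1421, 0.2253]
tool_rot: [-2.555, -0.661, -0.352]
contact_force: [-0.6, -0.2, -0.1]
opening: 0.0855
grip_force: 0.0
t: 15.15
tool_pos: [0.4705, 0.142, 0.2247]
tool_rot: [-2.126, -1.169, -0.658]
contact_force: [0.1, 0.0, 0.5]
opening: 0.0854
grip_force: 0.0
t: 15.65
tool_pos: [0.4709, 0.1427, 0.2251]
tool_rot: [-1.585, -1.578, -0.907]
contact_force: [0.5, -0.6, -0.4]
opening: 0.0855
grip_force: 0.0
q [-0.362 -0.155  2.068  0.953  1.696 -0.472] p [0.4709 0.1427 0.2251]
[-0.0772  0.005   0.1164] [-0.0039 -0.0003 -0.0064] 0.13976337145332463 0.007500666637039671
```

```bash
python3 -m jog '[[[-0.02,0.005,0.03],[0,0,0]],[[-0.04,0.005,0.06],[0,0,0]],[[-0.06,0.005,0.09],[0,0,0]],[[-0.077,0.005,0.116],[0,0,0]],[[-0.077,0.005,0.116],[0,0,0]]]'
python3 - <<'E'
from h import *
rep([.475,.225,.04],side(np.radians(30)))
d=cam('top');s=cam('scene')
cv2.imwrite('pics/t4.png',np.vstack([cv2.resize(d['image'][160:280,160:450],None,fx=2.4,fy=2.4),cv2.resize(s['image'][130:260,340:630],None,fx=2.4,fy=2.4)])[:600])
E
```

```text
t: 16.15
tool_pos: [0.4721, 0.207, 0.0984]
tool_rot: [-1.583, -1.577, -0.902]
contact_force: [-0.5, 0.1, 0.7]
opening: 0.0853
grip_force: 0.0
q [-0.23   0.054  2.122  1.01   1.456 -0.623] p [0.4721 0.207  0.0984]
[-0.0416  0.0036  0.0447] [-0.0086 -0.0007 -0.0091] 0.06116870114691009 0.01254033492375702
```

View pics/t4.png

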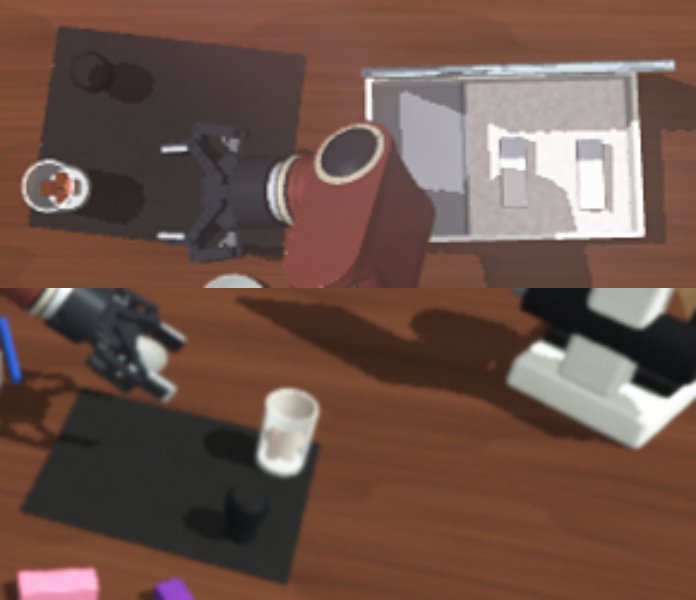

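The fingers point at the cup with a clear way in. The wrist is clear of the case.

```bash
python3 -m jog '[[[-0.02,0.003,0.02],[0,0,0]],[[-0.042,0.003,0.045],[-0.008,0,-0.009]],[[-0.042,0.003,0.045],[-0.008,0,-0.009]],[[-0.042,0.003,0.045],[-0.008,0,-0.009]]]'
python3 -m jog '[[[0.01,0,0.017],[0,0,0]],[[0.02,0,0.035],[0,0,0]],[[0.03,0,0.052],[0,0,0]],[[0.04,0,0.069],[0,0,0]],[[0.04,0,0.069],[0,0,0]]]'
python3 - <<'E'
from h import *
rep([.475,.348,.04],side(np.radians(30)))
E
```

```text
t: 16.65
tool_pos: [0.4792, 0.223, 0.0445]
tool_rot: [-1.58, -1.589, -0.927]
contact_force: [0.6, -0.2, 1.0]
opening: 0.0853
grip_force: 0.0
t: 17.15
tool_pos: [0.4797, 0.3041, 0.0462]
tool_rot: [-1.577, -1.593, -0.93]
contact_force: [0.1, -0.1, -0.7]
opening: 0.0852
grip_force: 0.0
q [-0.026  0.184  2.101  1.152  1.252 -0.669] p [0.4797 0.3041 0.0462]
[ 0.0165 -0.0047  0.0412] [ 0.0066 -0.0031  0.014 ] 0.04462936253185788 0.0157851195750935
```

```bash
python3 -m jog '[[[0.005,-0.004,0.014],[0,0,0.014]],[[0.011,-0.004,0.028],[0,0,0.014]],[[0.016,-0.004,0.041],[0,0,0.014]],[[0.016,-0.004,0.041],[0,0,0.014]]]'
python3 -m jog '[[[0,0,0],[0,0,0]],[[0,0,0],[0,0,0]],[[0,0,0],[0,0,0]],[[0,0,0],[0,0,0]],[[0,0,0],[0,0,0]]]' 0.4 30
python3 -m jog '[[[0.008,0,-0.005],[0,0,0]],[[0.017,0,-0.01],[0,0,0]],[[0.026,0,-0.015],[0,0,0]],[[0.026,0,-0.015],[0,0,0]]]'
python3 - <<'E'
from h import *
rep([.475,.15,.17],side(np.radians(20)))
d=cam('top');s=cam('scene')
cv2.imwrite('pics/t5.png',np.vstack([cv2.resize(d['image'][160:280,160:450],None,fx=2.4,fy=2.4),cv2.resize(s['image'][130:260,340:630],None,fx=2.4,fy=2.4)])[:600])
E
```

```text
t: 17.55
tool_pos: [0.4749, 0.3472, 0.0377]
tool_rot: [-1.587, -1.578, -0.92]
contact_force: [-1.3, -0.3, 0.0]
opening: 0.0855
grip_force: 0.0
t: 18.05
tool_pos: [0.4752, 0.3464, 0.0373]
tool_rot: [-1.589, -1.576, -0.921]
contact_force: [-0.7, -3.9, 6.0]
opening: 0.0564
grip_force: 32.2
t: 18.45
tool_pos: [0.4751, 0.3468, 0.0684]
tool_rot: [-1.588, -1.578, -0.922]
contact_force: [0.8, -0.2, -0.6]
opening: 0.0564
grip_force: 32.2
q [ 0.063  0.139  2.099  1.184  1.206 -0.579] p [0.4751 0.3468 0.0684]
[-0.0098  0.0015 -0.2213] [ 0.0072  0.1719 -0.0011] 0.22152196279376002 0.17205423563516245
```

View pics/t5.png

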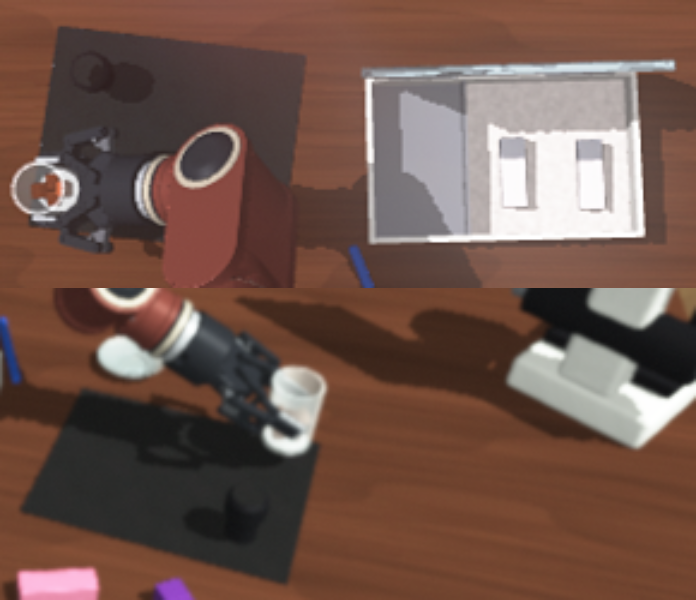

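Cup is lifted upright with the lumps inside. I'll raise it and carry it to the dish.

```bash
python3 -m jog '[[[0.03,0,-0.017],[0,0,0]],[[0.06,0,-0.035],[0,0,0]],[[0.09,0,-0.052],[0,0,0]],[[0.113,0,-0.065],[0,0,0]],[[0.113,0,-0.065],[0,0,0]]]'
python3 -m jog '[[[-0.02,0,-0.035],[0,0,0]],[[-0.042,0,-0.072],[0,0,0]],[[-0.065,0,-0.112],[0,0,0]],[[-0.085,0,-0.147],[0,0,0]],[[-0.103,0,-0.179],[0,0,0]]]'
python3 -m jog '[[[-0.02,0,-0.035],[0,0,0]],[[-0.042,0,-0.072],[0,0,0]],[[-0.065,0,-0.112],[0,0,0]],[[-0.085,0,-0.147],[0,0,0]],[[-0.09,0,-0.16],[0,0,0]]]'
python3 - <<'E'
from h import *
rep([.475,-.063,.15],side(np.radians(10)))
rep([.475,-.063,.15],side(np.radians(10),1.2))
E
```

```text
t: 19.05
tool_pos: [0.4763, 0.3468, 0.2012]
tool_rot: [-1.586, -1.581, -0.927]
contact_force: [1.2, 0.2, -1.7]
opening: 0.0563
grip_force: 32.6
t: 19.55
tool_pos: [0.4719, 0.1384, 0.1947]
tool_rot: [-1.59, -1.574, -0.917]
contact_force: [0.1, -0.7, -1.1]
opening: 0.0564
grip_force: 33.3
t: 20.05
tool_pos: [0.4714, -0.0463, 0.1964]
tool_rot: [-1.592, -1.571, -0.919]
contact_force: [1.0, 0.2, -1.2]
opening: 0.0567
grip_force: 33.3
q [-0.687  0.055  1.921  0.789  1.88  -0.717] p [ 0.4714 -0.0463  0.1964]
[-0.0485  0.0039  0.0086] [ 0.0091  0.3456 -0.0071] 0.04941072758015207 0.34579268355475656
q [-0.687  0.055  1.921  0.789  1.88  -0.717] p [ 0.4714 -0.0463  0.1964]
[-0.0485  0.0039  0.0086] [0.215  0.2973 1.1804] 0.04941072758015207 1.236105355542156
```

```bash
python3 -m jog '[[[-0.015,0.004,0.003],[0,0.115,0]],[[-0.03,0.004,0.009],[0,0.23,0]],[[-0.035,0.004,0.009],[0.009,0.346,-0.007]],[[-0.035,0.004,0.009],[0.009,0.346,-0.007]],[[-0.035,0.004,0.009],[0.009,0.346,-0.007]]]'
python3 - <<'E'
from h import *
for r in(.8,1.6,2.4): rep([.475,-.063,.15],side(np.radians(10),r))
d=cam('top');s=cam('scene')
cv2.imwrite('pics/t6.png',np.vstack([cv2.resize(d['image'][160:280,160:450],None,fx=2.4,fy=2.4),cv2.resize(s['image'][90:220,190:480],None,fx=2.4,fy=2.4)])[:600])
E
```

```text
t: 20.55
tool_pos: [0.4752, -0.0525, 0.1624]
tool_rot: [-1.334, -1.339, -1.119]
contact_force: [0.2, 0.8, -0.9]
opening: 0.0562
grip_force: 33.3
q [-0.732  0.316  1.875  0.947  2.022 -0.836] p [ 0.4752 -0.0525  0.1624]
[-0.014  -0.0002 -0.0082] [-0.0033  0.0018  0.8009] 0.016225905213577457 0.8009088212774285
q [-0.732  0.316  1.875  0.947  2.022 -0.836] p [ 0.4752 -0.0525  0.1624]
[-0.014  -0.0002 -0.0082] [-0.0025  0.0032  1.6009] 0.016225905213577457 1.6009051502197125
q [-0.732  0.316  1.875  0.947  2.022 -0.836] p [ 0.4752 -0.0525  0.1624]
[-0.014  -0.0002 -0.0082] [-1.3000e-03  4.5000e-03  2.4009e+00] 0.016225905213577457 2.4009045691155655
```

View pics/t6.png

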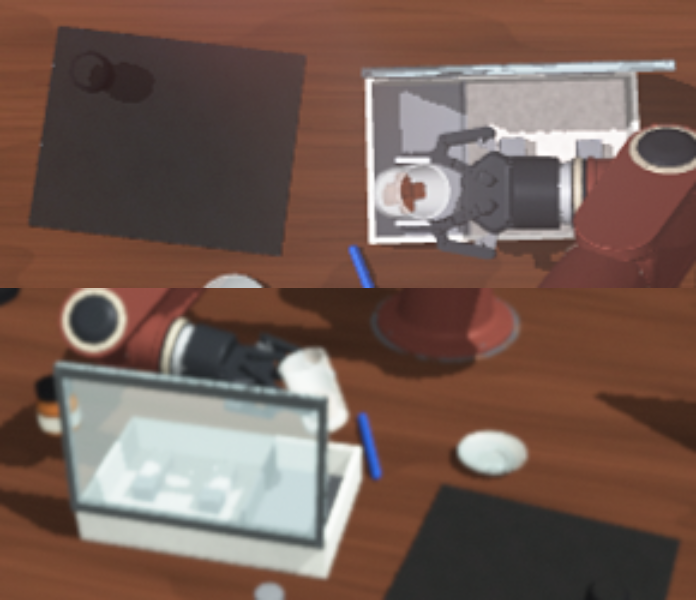

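The cup is over the dish, at top crop (412,193). I lower it and roll it to pour.

```bash
python3 -m jog '[[[-0.01,0,0.003],[0,0,0]],[[-0.02,0,0.006],[0,0,0.1]],[[-0.03,0,0.01],[0,0,0.24]],[[-0.04,0,0.012],[0,0,0.38]],[[-0.04,0,0.012],[0,0,0.5]]]'
python3 -m jog '[[[0,0,0],[0,0,0.14]],[[0,0,0],[0,0,0.28]],[[0,0,0],[0,0,0.42]],[[0,0,0],[0,0,0.56]],[[0,0,0],[0,0,0.7]]]'
python3 -m jog '[[[0,0,0],[0,0,0.12]],[[0,0,0],[0,0,0.24]],[[0,0,0],[0,0,0.36]],[[0,0,0],[0,0,0.48]],[[0,0,0],[0,0,0.6]]]'
python3 -m jog '[[[0,0,0],[0,0,0.1]],[[0,0,0],[0,0,0.2]],[[0,0,0],[0,0,0.3]],[[0,0,0],[0,0,0.4]],[[0,0,0],[0,0,0.5]]]'
python3 -m jog '[[[0,0,0],[0,0,0.1]],[[0,0,0],[0,0,0.2]],[[0,0,0],[0,0,0.3]],[[0,0,0],[0,0,0.4]],[[0,0,0],[0,0,0.5]]]'
python3 -m jog '[[[0,0,0],[0,0,0.05]],[[0,0,0],[0,0,0.05]],[[0,0,0],[0,0,0.05]],[[0,0,0],[0,0,0.05]],[[0,0,0],[0,0,0.05]]]'
python3 - <<'E'
from h import *
rep([.475,-.045,.12],side(np.radians(10),2.85))
d=cam('top');s=cam('scene')
cv2.imwrite('pics/t7.png',np.vstack([cv2.resize(d['image'][160:280,280:450],None,fx=2.4,fy=2.4,interpolation=cv2.INTER_CUBIC),cv2.resize(s['image'][90:220,200:370],None,fx=2.4,fy=2.4,interpolation=cv2.INTER_CUBIC)])[:600])
E
```

```text
t: 21.15
tool_pos: [0.4753, -0.0477, 0.1213]
tool_rot: [-1.558, -0.925, -0.77]
contact_force: [-0.9, 0.7, -1.2]
opening: 0.0564
grip_force: 33.3
t: 21.65
tool_pos: [0.4759, -0.0483, 0.1225]
tool_rot: [-1.726, -0.325, -0.267]
contact_force: [0.4, -0.2, -1.4]
opening: 0.0561
grip_force: 33.3
t: 22.15
tool_pos: [0.4759, -0.0483, 0.1225]
tool_rot: [-1.741, 0.198, 0.17]
contact_force: [-0.1, 0.6, -1.2]
opening: 0.0566
grip_force: 33.3
t: 22.65
tool_pos: [0.4759, -0.0483, 0.1225]
tool_rot: [-1.663, 0.631, 0.532]
contact_force: [-0.1, -0.0, -1.5]
opening: 0.0564
grip_force: 33.3
t: 23.15
tool_pos: [0.4759, -0.0483, 0.1227]
tool_rot: [-1.502, 1.056, 0.887]
contact_force: [-0.3, -0.2, -0.1]
opening: 0.0562
grip_force: 33.3
t: 23.65
tool_pos: [0.4756, -0.0483, 0.1221]
tool_rot: [-1.481, 1.094, 0.921]
contact_force: [0.6, 0.6, -0.7]
opening: 0.0561
grip_force: 33.3
q [-0.726  0.388  1.872  0.926  1.977  1.953] p [ 0.4756 -0.0483  0.1221]
[0.0012 0.001  0.0036] [ 0.0034 -0.0001  0.0039] 0.003924283374069717 0.005174939613174244
```

View pics/t7.png

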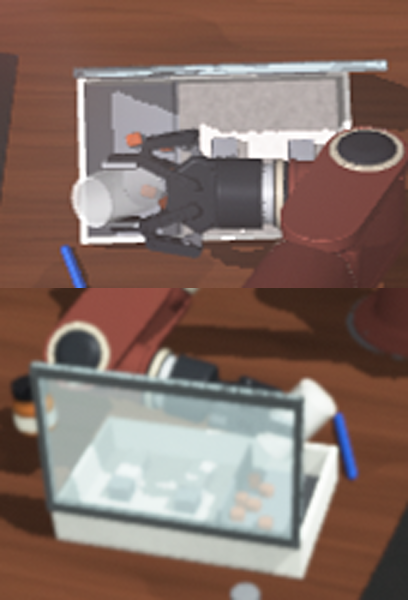

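Lumps lie in the dish, at about five spots in the scene crop near (250,500). I'll shake once with more tilt, then turn back upright and look.

```bash
python3 -m jog '[[[0,0,0],[0,0,0.13]],[[0.01,0,0],[0,0,0.25]],[[-0.005,0,0],[0,0,0.25]],[[0.01,0,0],[0,0,0.25]],[[0,0,0],[0,0,0.25]]]'
python3 -m jog '[[[0,0,0],[0,0,-0.14]],[[0,0,0],[0,0,-0.28]],[[0,0,0],[0,0,-0.42]],[[0,0,0],[0,0,-0.56]],[[0,0,0],[0,0,-0.7]]]'
python3 -m jog '[[[0,0,0],[0,0,-0.14]],[[0,0,0],[0,0,-0.28]],[[0,0,0],[0,0,-0.42]],[[0,0,0],[0,0,-0.56]],[[0,0,0],[0,0,-0.7]]]'
python3 -m jog '[[[0,0,0],[0,0,-0.14]],[[0,0,0],[0,0,-0.28]],[[0,0,0],[0,0,-0.42]],[[0,0,0],[0,0,-0.56]],[[0,0,0],[0,0,-0.7]]]'
python3 -m jog '[[[0,0,0],[0,0,-0.14]],[[0,0,0],[0,0,-0.28]],[[0,0,0],[0,0,-0.42]],[[0,0,0],[0,0,-0.56]],[[0,0,0],[0,0,-0.7]]]'
python3 - <<'E'
from h import *
rep([.475,-.046,.2],side(np.radians(10)))
E
```

```text
t: 24.25
tool_pos: [0.475, -0.0479, 0.1206]
tool_rot: [-1.36, 1.301, 1.097]
contact_force: [-0.7, 0.5, 0.1]
opening: 0.0564
grip_force: 33.4
t: 24.75
tool_pos: [0.4754, -0.0483, 0.1228]
tool_rot: [-1.638, 0.709, 0.599]
contact_force: [-0.4, 0.5, -1.6]
opening: 0.0562
grip_force: 33.3
t: 25.25
tool_pos: [0.4754, -0.0483, 0.1228]
tool_rot: [-1.744, 0.102, 0.091]
contact_force: [-0.5, 0.3, -1.4]
opening: 0.0564
grip_force: 33.3
t: 25.75
tool_pos: [0.4754, -0.0483, 0.1228]
tool_rot: [-1.69, -0.507, -0.42]
contact_force: [-1.0, 0.4, -0.2]
opening: 0.0567
grip_force: 33.3
t: 26.25
tool_pos: [0.4754, -0.0483, 0.1228]
tool_rot: [-1.474, -1.101, -0.919]
contact_force: [0.2, -0.1, -0.4]
opening: 0.0567
grip_force: 33.4
q [-0.726  0.387  1.873  0.927  1.978 -0.602] p [ 0.4754 -0.0483  0.1228]
[ 0.0731 -0.0223 -0.0112] [-0.0032  0.0009 -0.2908] 0.07724208697335928 0.29081899869162603
```

```bash
python3 -m jog '[[[0.02,-0.005,-0.003],[0,0,-0.14]],[[0.04,-0.01,-0.006],[0,0,-0.28]],[[0.073,-0.022,-0.011],[0,0,-0.291]],[[0.073,-0.022,-0.011],[0,0,-0.291]],[[0.073,-0.022,-0.011],[0,0,-0.291]]]'
python3 -m jog '[[[0.005,0,0.03],[0,-0.12,0]],[[0.01,0,0.07],[0,-0.24,0]],[[0.015,0,0.12],[0,-0.349,0]],[[0.025,0,0.17],[0,-0.349,0]],[[0.033,0,0.197],[0,-0.349,0]]]'
python3 - <<'E'
from h import *
rep([.475,.33,.2],side(np.radians(30)))
rep([.475,.33,.042],side(np.radians(30)))
d=cam('top');s=cam('scene')
cv2.imwrite('pics/t8.png',np.vstack([cv2.resize(d['image'][160:280,160:440],None,fx=2.8,fy=2.8,interpolation=cv2.INTER_CUBIC),cv2.resize(s['image'][120:210,200:480],None,fx=2.8,fy=2.8,interpolation=cv2.INTER_CUBIC)])[:600,:800])
E
```

```text
t: 26.75
tool_pos: [0.4759, -0.046, 0.1999]
tool_rot: [-1.339, -1.336, -1.115]
contact_force: [0.3, 0.1, -1.8]
opening: 0.0564
grip_force: 33.4
t: 27.25
tool_pos: [0.4735, 0.1569, 0.1963]
tool_rot: [-1.581, -1.581, -0.904]
contact_force: [0.4, -0.1, -0.7]
opening: 0.0565
grip_force: 33.3
q [-0.331 -0.11   2.081  0.958  1.643 -0.505] p [0.4735 0.1569 0.1963]
[0.0898 0.0023 0.148 ] [-0.0085  0.0001 -0.005 ] 0.17312807397992966 0.009862048468751307
q [-0.331 -0.11   2.081  0.958  1.643 -0.505] p [0.4735 0.1569 0.1963]
[-0.047   0.0037  0.227 ] [-0.0085  0.0001 -0.005 ] 0.23184410710647793 0.009862048468751307
```

View pics/t8.png

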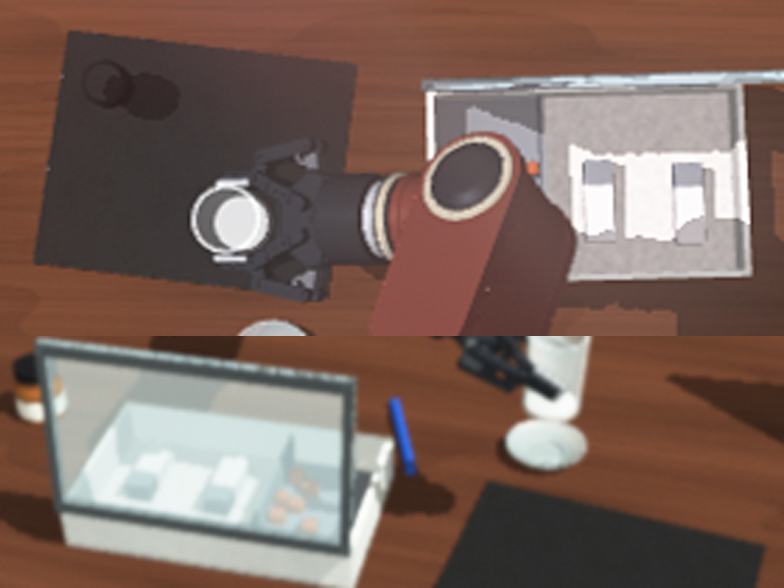

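The cup is empty and the lumps show only in the dish. I'll stand the cup back on the mat.

```bash
python3 -m jog '[[[-0.008,0.002,0.035],[-0.008,0,-0.005]],[[-0.017,0.002,0.07],[-0.008,0,-0.005]],[[-0.027,0.002,0.115],[-0.008,0,-0.005]],[[-0.037,0.002,0.155],[-0.008,0,-0.005]],[[-0.046,0.002,0.192],[-0.008,0,-0.005]]]'
python3 -m jog '[[[-0.005,0,0.003],[0,0,0]],[[-0.01,0,0.006],[0,0,0]],[[-0.01,0,0.006],[0,0,0]]]'
python3 - <<'E'
from h import *
rep([.475,.30,.0375],side(np.radians(30)))
E
```

```text
t: 27.85
tool_pos: [0.4752, 0.2975, 0.0586]
tool_rot: [-1.587, -1.582, -0.914]
contact_force: [0.8, -0.2, -0.3]
opening: 0.0563
grip_force: 33.3
t: 28.15
tool_pos: [0.4765, 0.2964, 0.0489]
tool_rot: [-1.587, -1.582, -0.916]
contact_force: [-0.4, -0.2, -0.2]
opening: 0.0564
grip_force: 33.3
q [-0.042  0.17   2.11   1.136  1.265 -0.651] p [0.4765 0.2964 0.0489]
[-0.008  -0.0015  0.0088] [ 0.0034  0.0007 -0.0013] 0.011987076374162301 0.003706750598570128
```

```bash
python3 -m jog '[[[-0.003,0,0.002],[0,0,0]],[[-0.006,0,0.004],[0,0,0]],[[-0.009,0,0.005],[0,0,0]],[[-0.009,0,0.005],[0,0,0]]]'
python3 -m jog '[[[-0.001,0,0.0005],[0,0,0]],[[-0.001,0,0.0005],[0,0,0]]]'
```

```text
t: 28.55
tool_pos: [0.4765, 0.2967, 0.0391]
tool_rot: [-1.586, -1.583, -0.917]
contact_force: [0.5, 0.1, -0.4]
opening: 0.0562
grip_force: 33.4
t: 28.75
tool_pos: [0.4764, 0.2969, 0.0381]
tool_rot: [-1.586, -1.584, -0.917]
contact_force: [-0.1, 0.2, -0.4]
opening: 0.0563
grip_force: 33.3
```

```bash
python3 -m jog '[[[-0.001,0,0.0005],[0,0,0]],[[-0.001,0,0.0005],[0,0,0]]]'
python3 -m jog '[[[0,0,0],[0,0,0]],[[0,0,0],[0,0,0]],[[0,0,0],[0,0,0]],[[0,0,0],[0,0,0]],[[0,0,0],[0,0,0]]]' 1
python3 -m jog '[[[-0.01,0,-0.017],[0,0,0]],[[-0.02,0,-0.035],[0,0,0]],[[-0.035,0,-0.06],[0,0,0]],[[-0.05,0,-0.087],[0,0,0]],[[-0.06,0,-0.104],[0,0,0]]]'
python3 -m jog '[[[0.04,0,-0.023],[0,0,0]],[[0.08,0,-0.046],[0,0,0]],[[0.12,0,-0.07],[0,0,0]],[[0.16,0,-0.093],[0,0,0]],[[0.19,0,-0.11],[0,0,0]]]'
python3 - <<'E'
from h import *
d=cam('top');s=cam('scene')
cv2.imwrite('pics/t9.png',np.vstack([cv2.resize(d['image'][160:280,160:440],None,fx=2.8,fy=2.8,interpolation=cv2.INTER_CUBIC),cv2.resize(s['image'][120:210,200:480],None,fx=2.8,fy=2.8,interpolation=cv2.INTER_CUBIC)])[:600,:800])
rep([.45,.1,.3],R.from_euler('xz',[np.pi,.037]).as_matrix())
E
```

```text
t: 28.95
tool_pos: [0.4766, 0.297, 0.0373]
tool_rot: [-1.585, -1.584, -0.917]
contact_force: [-0.9, 0.3, 0.8]
opening: 0.0564
grip_force: 33.4
t: 29.45
tool_pos: [0.4764, 0.2969, 0.037]
tool_rot: [-1.586, -1.584, -0.917]
contact_force: [-0.1, -0.8, 0.1]
opening: 0.0853
grip_force: 0.0
t: 29.95
tool_pos: [0.4765, 0.1753, 0.0373]
tool_rot: [-1.587, -1.584, -0.918]
contact_force: [0.5, -0.2, -1.2]
opening: 0.0854
grip_force: 0.0
t: 30.45
tool_pos: [0.476, 0.1766, 0.2599]
tool_rot: [-1.585, -1.586, -0.92]
contact_force: [0.8, 0.1, 0.5]
opening: 0.0852
grip_force: 0.0
q [-0.292 -0.211  2.047  0.988  1.672 -0.387] p [0.478  0.1763 0.2628]
[-0.0058 -0.0273 -0.0849] [-0.7847 -0.8355  1.3853] 0.08936968165994551 1.7980184732087712
```

View pics/t9.png

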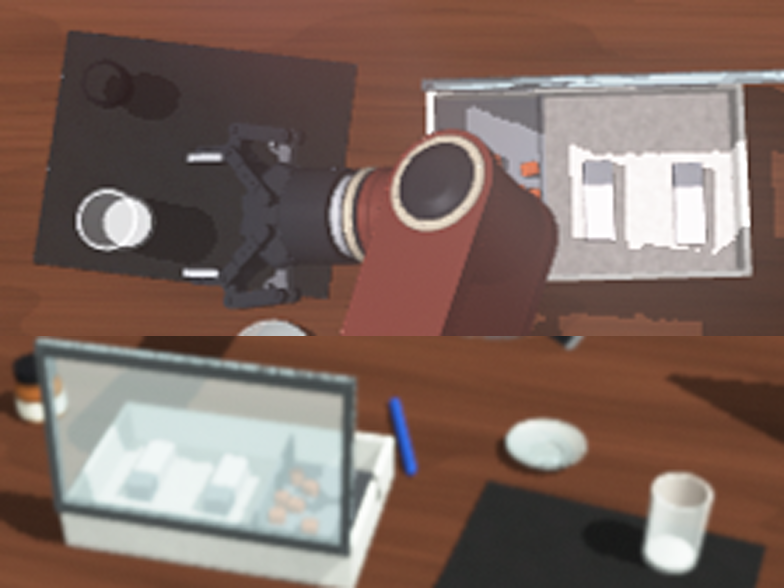

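Cup is upright and empty on the mat, and all lumps are in the dish. Now I return the tool to pointing down and close the fingers, ready for the lid.

```bash
python3 -m jog '[[[0,0,-0.02],[-0.065,-0.07,0.115]],[[0,0,-0.04],[-0.13,-0.14,0.23]],[[0,0,-0.06],[-0.195,-0.21,0.345]],[[-0.005,-0.02,-0.08],[-0.262,-0.279,0.462]],[[-0.005,-0.027,-0.085],[-0.262,-0.279,0.462]]]' 0
python3 -m jog '[[[0,0,0],[-0.065,-0.07,0.115]],[[0,0,0],[-0.13,-0.14,0.23]],[[0,0,0],[-0.195,-0.21,0.345]],[[0,0,0],[-0.262,-0.279,0.462]],[[0,0,0],[-0.262,-0.279,0.462]]]'
python3 -m jog '[[[0,0,0],[-0.065,-0.07,0.115]],[[0,0,0],[-0.13,-0.14,0.23]],[[0,0,0],[-0.195,-0.21,0.345]],[[0,0,0],[-0.262,-0.279,0.462]],[[0,0,0],[-0.262,-0.279,0.462]]]'
python3 - <<'E'
from h import *
A=R.from_euler('xz',[np.pi,.037]).as_matrix()
rep([.67,.03,.31],A)
d=cam('top')
im=d['image']; cv2.imwrite('pics/t10.png',cv2.resize(im[170:275,300:450],None,fx=5,fy=5,interpolation=cv2.INTER_CUBIC))
for t in(1.4,1.48,1.56):
    for y in(-.025,-.335): 
        x=.615-.037*(y+.18); print(t,[proj(d,[x-.19*np.cos(t)+k*np.sin(t),y,.052+.19*np.sin(t)+k*np.cos(t)]).round(1) for k in(0,.01)])
E
```

```text
t: 31.05
tool_pos: [0.448, 0.1004, 0.2967]
tool_rot: [-2.226, -1.221, -0.692]
contact_force: [-0.1, 0.4, 0.3]
opening: 0.0123
grip_force: 0.0
t: 31.55
tool_pos: [0.4484, 0.1025, 0.2945]
tool_rot: [-2.757, -0.715, -0.374]
contact_force: [-0.5, 0.6, 0.5]
opening: -0.0001
grip_force: 0.0
t: 32.05
tool_pos: [0.4485, 0.1017, 0.2925]
tool_rot: [-3.138, -0.066, 0.028]
contact_force: [-0.2, 0.0, 0.3]
opening: 0.0003
grip_force: 0.0
q [ 0.059 -0.373  1.891  0.003  1.642  1.588] p [0.4485 0.1017 0.2925]
[ 0.2179  0.0809 -0.0216] [-0.003   0.0176  0.005 ] 0.2334347446289862 0.018540765895722865
1.4 [array([311.2, 194.9]), array([311.2, 190.7])]
1.4 [array([441.9, 191.9]), array([442. , 187.7])]
1.48 [array([311.3, 188.5]), array([311.3, 184.3])]
1.48 [array([442. , 185.5]), array([442.1, 181.3])]
1.56 [array([311.4, 182.1]), array([311.4, 178. ])]
1.56 [array([442. , 179.1]), array([442., 175.])]
```

View pics/t10.png

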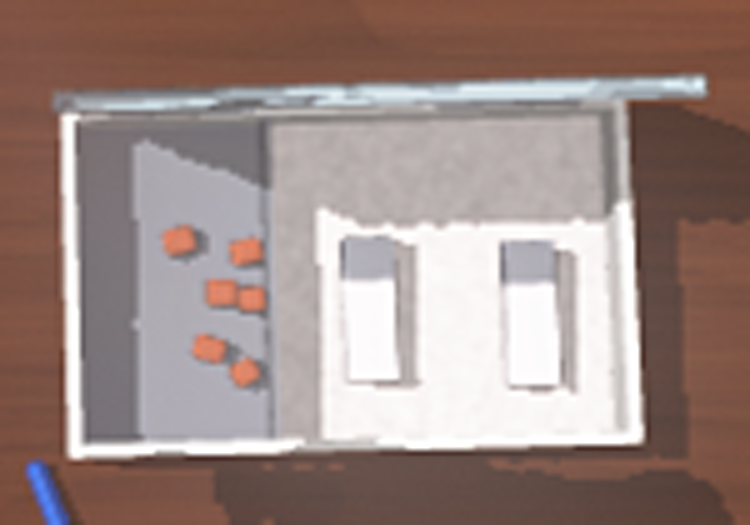

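All six lumps are in the dish and both boxes are flat in the bay. The lid's free edge sits at v≈190, which puts θ at about 1.43. I'll go over and behind the lid.

```bash
python3 -m jog '[[[0.04,0.016,-0.015],[0,0.017,0]],[[0.09,0.032,-0.022],[0,0.017,0]],[[0.135,0.05,-0.022],[0,0.017,0]],[[0.18,0.065,-0.022],[0,0.017,0.005]],[[0.222,0.081,-0.022],[0,0.017,0.005]]]'
python3 -m jog '[[[0,0.04,0],[0,0,0]],[[0,0.09,0],[0,0,0]],[[0,0.135,0],[0,0,0]],[[0,0.18,0],[0,0,0]],[[0,0.21,0],[0,0,0]]]'
python3 - <<'E'
from h import *
A=R.from_euler('xz',[np.pi,.037]).as_matrix()
rep([.655,-.178,.205],A)
r=.165
for t in(1.43,1.2,1,.8,.6,.4,.2,.1,0):
    print(t,np.round([.615-r*np.cos(t)+.01*np.sin(t)+.011,.052+r*np.sin(t)+.01*np.cos(t)],3))
E
```

```text
t: 32.6
tool_pos: [0.6747, 0.0258, 0.3127]
tool_rot: [-3.137, -0.054, -0.006]
contact_force: [0.3, 0.2, -0.6]
opening: -0.0001
grip_force: 0.0
t: 33.1
tool_pos: [0.6786, -0.1864, 0.3126]
tool_rot: [-3.138, -0.051, -0.007]
contact_force: [0.4, -0.2, -0.2]
opening: -0.0
grip_force: 0.0
q [-0.376  0.2    1.318  0.005  1.62   1.163] p [ 0.6786 -0.1864  0.3126]
[-0.0238 -0.0088  0.1075] [-0.0032 -0.0043 -0.0045] 0.11045419865265421 0.006998571282769077
1.43 [0.613 0.217]
1.2 [0.576 0.209]
1 [0.545 0.196]
0.8 [0.518 0.177]
0.6 [0.495 0.153]
0.4 [0.478 0.125]
0.2 [0.466 0.095]
0.1 [0.463 0.078]
0 [0.461 0.062]
```

Down behind the lid, then slowly towards -x until contact.

```bash
python3 -m jog '[[[0,-0.008,0.03],[0,0,0]],[[0,-0.008,0.06],[0,0,0]],[[0,-0.008,0.09],[0,0,0]],[[0,-0.008,0.097],[0,0,0]],[[0,-0.008,0.097],[0,0,0]]]'
python3 -m jog '[[[-0.015,0,0],[0,0,0]],[[-0.03,0,0],[0,0,0]],[[-0.045,0,0],[0,0,0]],[[-0.052,0,0],[0,0,0]],[[-0.058,0,0],[0,0,0]]]'
python3 -m jog '[[[-0.004,0,0],[0,0,0]],[[-0.008,0,0],[0,0,0]],[[-0.012,0,0],[0,0,0]]]'
```

```text
t: 33.6
tool_pos: [0.6785, -0.1746, 0.2145]
tool_rot: [-3.138, -0.05, -0.002]
contact_force: [-0.1, 0.0, -0.4]
opening: 0.0001
grip_force: 0.0
t: 34.1
tool_pos: [0.6226, -0.1764, 0.2188]
tool_rot: [3.141, 0.049, 0.013]
contact_force: [0.2, 0.9, 0.2]
opening: 0.0003
grip_force: 0.0
t: 34.4
tool_pos: [0.6122, -0.1763, 0.2171]
tool_rot: [-3.141, -0.049, -0.017]
contact_force: [8.3, 0.3, -3.0]
opening: -0.0003
grip_force: 3.9
```

```bash
python3 -m jog '[[[-0.006,0,0.001],[0,0,0]],[[-0.012,0,0.002],[0,0,0]],[[-0.018,0,0.004],[0,0,0]],[[-0.024,0,0.005],[0,0,0]],[[-0.030,0,0.007],[0,0,0]]]'
python3 -m jog '[[[-0.006,0,0.002],[0,0,0]],[[-0.012,0,0.004],[0,0,0]],[[-0.018,0,0.007],[0,0,0]],[[-0.024,0,0.010],[0,0,0]],[[-0.030,0,0.013],[0,0,0]]]'
python3 - <<'E'
from h import *
rep([.545,-.178,.196],R.from_euler('xz',[np.pi,.037]).as_matrix())
E
```

```text
t: 34.9
tool_pos: [0.5829, -0.1775, 0.2117]
tool_rot: [3.14, 0.05, 0.02]
contact_force: [6.0, 0.2, 4.1]
opening: -0.0002
grip_force: 3.6
t: 35.4
tool_pos: [0.5528, -0.1788, 0.1998]
tool_rot: [3.139, 0.05, 0.02]
contact_force: [2.7, -0.0, 6.6]
opening: 0.0001
grip_force: 3.1
q [-0.443 -0.038  1.757  0.004  1.41   1.096] p [ 0.5528 -0.1788  0.1998]
[-0.0078 -0.0011  0.0037] [ 0.0021 -0.0125 -0.0054] 0.008702873088813831 0.013777517918696388
```

```bash
python3 -m jog '[[[-0.007,0,0.004],[0,0,0]],[[-0.014,0,0.008],[0,0,0]],[[-0.021,0,0.013],[0,0,0]],[[-0.028,0,0.018],[0,0,0]],[[-0.035,0,0.024],[0,0,0]]]'
python3 -m jog '[[[-0.005,0,0.005],[0,0,0]],[[-0.010,0,0.010],[0,0,0]],[[-0.015,0,0.015],[0,0,0]],[[-0.020,0,0.020],[0,0,0]],[[-0.024,0,0.025],[0,0,0]]]'
python3 -m jog '[[[-0.003,0,0.005],[0,0,0]],[[-0.007,0,0.010],[0,0,0]],[[-0.010,0,0.016],[0,0,0]],[[-0.013,0,0.022],[0,0,0]],[[-0.016,0,0.028],[0,0,0]]]'
python3 - <<'E'
from h import *
rep([.478,-.178,.125],R.from_euler('xz',[np.pi,.037]).as_matrix())
E
```

```text
t: 35.9
tool_pos: [0.5172, -0.1801, 0.175]
tool_rot: [3.139, 0.049, 0.016]
contact_force: [1.4, -0.4, 6.2]
opening: 0.0001
grip_force: 2.5
t: 36.4
tool_pos: [0.4924, -0.1806, 0.1477]
tool_rot: [3.14, 0.049, 0.012]
contact_force: [3.8, -2.9, 2.0]
opening: 0.0002
grip_force: 1.9
t: 36.9
tool_pos: [0.4751, -0.1804, 0.1182]
tool_rot: [-3.14, -0.049, -0.006]
contact_force: [0.8, -3.0, 2.6]
opening: -0.0001
grip_force: 1.6
q [-0.511 -0.133  1.989  0.003  1.284  1.028] p [ 0.4751 -0.1804  0.1182]
[ 0.003  -0.0023 -0.0068] [-0.0008 -0.0037 -0.006 ] 0.007780102827083971 0.007094363960215179
```

```bash
python3 -m jog '[[[-0.002,0,0.004],[0,0,0]],[[-0.004,0,0.008],[0,0,0]],[[-0.006,0,0.012],[0,0,0]],[[-0.008,0,0.016],[0,0,0]],[[-0.009,0,0.020],[0,0,0]]]'
python3 -m jog '[[[-0.001,0,0.003],[0,0,0]],[[-0.001,0,0.006],[0,0,0]],[[-0.002,0,0.009],[0,0,0]],[[-0.002,0,0.012],[0,0,0]],[[-0.002,0,0.015],[0,0,0]]]'
python3 -m jog '[[[0,0,0.002],[0,0,0]],[[0,0,0.004],[0,0,0]],[[0,0,0.006],[0,0,0]],[[0,0,0.008],[0,0,0]],[[0,0,0.010],[0,0,0]]]'
```

```text
t: 37.4
tool_pos: [0.4666, -0.1803, 0.0985]
tool_rot: [-3.14, -0.049, -0.007]
contact_force: [1.3, 0.6, 3.1]
opening: 0.0
grip_force: 1.4
t: 37.9
tool_pos: [0.4643, -0.1806, 0.0833]
tool_rot: [-3.14, -0.049, -0.005]
contact_force: [-1.8, 0.8, 3.3]
opening: -0.0003
grip_force: 1.4
t: 38.4
tool_pos: [0.4649, -0.1807, 0.0737]
tool_rot: [-3.141, -0.049, -0.007]
contact_force: [-1.8, -0.8, 3.3]
opening: -0.0002
grip_force: 1.3
```

```bash
python3 -m jog '[[[0,0,0.0015],[0,0,0]],[[0,0,0.003],[0,0,0]],[[0,0,0.0045],[0,0,0]],[[0,0,0.006],[0,0,0]],[[0,0,0.0075],[0,0,0]]]'
python3 -m jog '[[[0,0,0.001],[0,0,0]],[[0,0,0.002],[0,0,0]],[[0,0,0.003],[0,0,0]],[[0,0,0.0035],[0,0,0]],[[0,0,0.0035],[0,0,0]]]'
```

```text
t: 38.9
tool_pos: [0.4649, -0.1807, 0.0662]
tool_rot: [-3.141, -0.049, -0.007]
contact_force: [-2.5, -0.1, 2.5]
opening: 0.0002
grip_force: 1.3
t: 39.4
tool_pos: [0.4651, -0.1806, 0.0627]
tool_rot: [-3.14, -0.048, -0.008]
contact_force: [-0.5, 0.1, 0.7]
opening: -0.0
grip_force: 0.4
```

```bash
python3 -m jog '[[[0,0,0.001],[0,0,0]],[[0,0,0.002],[0,0,0]],[[0,0,0.002],[0,0,0]]]'
python3 -m jog '[[[0,0,0.0007],[0,0,0]],[[0,0,0.0007],[0,0,0]]]'
```

```text
t: 39.7
tool_pos: [0.4651, -0.1807, 0.062]
tool_rot: [-3.14, -0.049, -0.007]
contact_force: [-5.3, 1.4, 8.9]
opening: 0.0001
grip_force: 4.6
t: 39.9
tool_pos: [0.4651, -0.1807, 0.062]
tool_rot: [-3.14, -0.049, -0.006]
contact_force: [-6.6, 2.5, 13.8]
opening: -0.0
grip_force: 6.7
```

Firm stop at z=0.062, so the lid is shut. I'll lift away and look.

```bash
python3 -m jog '[[[0,0,-0.004],[0,0,0]],[[0,0,-0.02],[0,0,0]],[[0,0,-0.06],[0,0,0]],[[0,0,-0.11],[0,0,0]],[[0,0,-0.16],[0,0,0]]]'
python3 -m jog '[[[-0.02,0.04,0],[0,0,0]],[[-0.03,0.08,0],[0,0,0]],[[-0.04,0.13,0],[0,0,0]],[[-0.05,0.18,0],[0,0,0]],[[-0.06,0.22,0],[0,0,0]]]'
python3 - <<'E'
from h import *
d=cam('top');s=cam('scene')
cv2.imwrite('pics/t11.png',np.vstack([cv2.resize(d['image'][160:280,160:440],None,fx=2.8,fy=2.8,interpolation=cv2.INTER_CUBIC),cv2.resize(s['image'][120:210,200:480],None,fx=2.8,fy=2.8,interpolation=cv2.INTER_CUBIC)])[:600,:800])
E
```

```text
t: 40.4
tool_pos: [0.4638, -0.1803, 0.2209]
tool_rot: [-3.14, -0.049, -0.007]
contact_force: [0.9, 0.2, 0.5]
opening: 0.0001
grip_force: 0.0
t: 40.9
tool_pos: [0.4106, -0.4047, 0.2194]
tool_rot: [-3.141, -0.048, -0.009]
contact_force: [1.5, 0.1, -0.3]
opening: -0.0
grip_force: 0.0
```

View pics/t11.png

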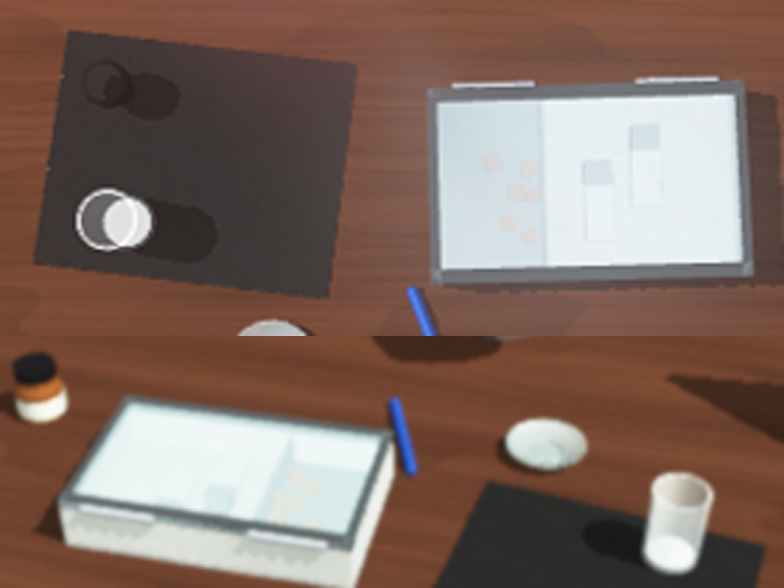

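The lid is shut flat and the six lumps are in the dish. One box was nudged inside the bay, but both still lie flat and apart. The cup is upright.

```bash
python3 -c "
from station import job; print(job.finish_job())"
```

```text
the job is handed in; nothing more can be done
None
```

The job is handed in: both slide boxes (only two were there) lie flat in the wide bay, all six desiccant lumps are in the dish, the empty cup stands upright on the mat, the lid was pushed gently shut, and the final pictures show nothing else disturbed.

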